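# Shut the bead drawer and bring the last bead to its jar

## Robot

A 7-joint arm with a two-finger parallel gripper is mounted at the origin on the work surface. World frame = base frame: x ahead of the robot, y to its left, z up, the work surface at z = 0. Lengths are in m, angles in rad, forces in N, time in s.
With the tool pointing down it reaches from about 0.4 to 0.85 m from the base axis. Payload 10.4 kg.
Tool frame: the origin (TCP) lies midway between the tips of the shut fingers; the grasp point (between the pads) lies 19 mm behind it; y points along the fingers, x is the direction in which the jaws open and shut, and the axes are right-handed (so a half turn about y gives the same grasp; the last joint's range is limited). The gripper opens to 87 mm and grips with 3 to 60 N. Pads are 19 mm wide; open, the fingers measure 117 mm over their backs; the gripper's body (75 mm by 190 mm) begins 51 mm behind the grasp point.
Start: joints at [1.156, 0.332, -0.065, 1.46, 0.022, 1.35, -0.088], TCP at [0.239, -0.578, 0.223] pointing down, gripper open.
Joint ranges: [-2.6, 2.6], [-0.5, 2.12], [-1.47, 1.34], [0.16, 2.42], [-1.27, 4.41], [0.06, 2.06], [-2.6, 2.6]. Speed limits (rad/s): [2.22, 2.22, 2.79, 2.79, 3.14, 3.14, 3.14].

## Interface

Orientations are given as a unit quaternion [x, y, z, w].
In Python, from bench import * gives the robot as it stands.
- The arm moves only by the tool jog_arm, never from a script. Its argument "commands" is a list of rows, each an object with "translation": the shift along the world's x, y, z in mm, a list of three; "twist": the turn about the world's z in rad. A call has 1 to 20 rows; each row shifts and turns the commanded pose from where the row before left it; what a row does not reach is not made up. A row lasts 1/10 s, in which the tool goes at most 50 mm and 8.59 degrees, less where a joint would pass 70% of its speed; a pose out of reach is approached as far as the arm can. A call is refused whole if a number of a shift passes 50 or a number of a turn 0.15, either way. A call with a gripper value outside its range is refused whole. "grip" is the closure, from 0 (fully open) to 1 (shut), set as the call begins (left out, the last holds). The fingers move at their own pace and stop on an object; "grip_force" is the grip in N (left out, the last holds). Time passes only in rows, so rows that do not move let the fingers close. It gives the time, the measured TCP pose, the force and the opening at its end, in the units of the state.
- read_state(): the state, without advancing time (a new reading comes with each control period).
- camera(name): name is "scene" or "top"; returns a dict with "img" (384x512x3 uint8, red, green, blue), "fx", "fy", "cx", "cy" (pixels), "cam_to_world" (4x4, takes a point from camera to world coordinates). Camera axes: x right, y down, z forward; pixel columns grow to the right and rows downward; lengths in m; the calibration is good to about 2 mm. A picture is of the moment at which its call begins. There is no depth.
- close_job(): hands the job in, once; it reports no verdict.
The state is a dict: "time": time; "joint_positions": joint angles; "joint_vel": joint speeds; "joint_torque": joint torques, N m; "ee_pos": TCP position; "eef_rot": TCP orientation; "ft_force": force on the tool from outside, world axes, zero at the start; "torque": the same for the moment, N m; "width": finger opening in m.
Only numpy, scipy, OpenCV 4.12 (cv2) and the standard library are available. Lean on these libraries where they do the work, as an engineer would, in place of code of your own. Each camera call takes 0.05 s, during which the arm holds its last target.

## Task

Help me put the beads away: the top drawer of the little wooden chest is loaded with sorted beads, so first push it fully shut. Then pick up the steel dish with the last loose bead by its wooden handle, lift it clear of everything and swing it a quarter turn, so that the handle, which now lies across the cutting mat, comes to lie along the mat's long side with the pouring lip above the mouth of the open jar; all the way keep the dish level and the bead in the middle of it, and leave everything else where it is. Finish while still holding the dish there, level and still, close above the open jar without touching it, the bead at rest in the middle, ready to be tipped in.

Things in the scene. Friction and masses are not known exactly. Their poses are not given: they have to be found in the camera images.
- chest_drawer0 (a joint): opening of the chest's top drawer in m: 0 = fully shut, up to 0.13 = out; starts 0.06 to 0.12 out. It slides with about 1 N of friction plus damping of 4 N s/m, has no spring and stays where it is left, with a hard stop at 0
- chest_drawer0_handle (a point): middle of the bar handle of the open top drawer of a small wooden chest (200 deep x 220 wide x 132 mm high, fixed, front facing the robot). The bar is 110 mm long along this frame's y, about 10 mm thick, 35 mm in front of the drawer front, about 96 mm above the table. The frame's +x points into the chest: the drawer shuts along +x
- dish: round steel bead dish, loose, about 0.14 kg, rim diameter 116 mm, 25 mm high, standing on the mat; origin at the centre of its underside, z up, +x to the pouring lip, -x along the straight handle. Hollowed like a shallow cone: slope 7 degrees out to 20 mm from the centre, 14 degrees out to 46 mm, then a steep rim
- dish_grip (a point): the place to grip on the dish's dark wooden handle: 98 mm from the dish's centre (at x -0.098, y 0, z 0.030 in the dish's frame). The handle is a straight bar 13 mm wide and 16 mm high, from 59 to 149 mm behind the centre, its flat sides vertical
- dish_lip (a point): tip of the dish's pouring lip, at x +0.067, y 0, z 0.022 in the dish's frame
- dish_middle (a point): middle of the dish, where the centre of the bead lies when it rests centred: x 0, y 0, z 0.0156 in the dish's frame
- bead_center (a point): centre of the loose round glass bead, diameter 25 mm, 20 g, which lies in the middle of the dish and rolls easily
- jar: the open straight glass jar with some beads in it, loose, 0.28 kg, 72 mm across (74 mm at the lip of the glass), 75 mm high, wall 4 mm; origin at the centre of its underside. It stands on the mat to the left or to the right of the dish
- jar_rim (a point): centre of the open jar's mouth, at the height of its rim (75 mm above the jar's underside)
- mat: flat grey cutting mat with a fine grid, 300 x 450 x 3 mm, fixed to the table; origin at the centre of its underside; its x is along the short side, its y along the long side. The dish's handle starts along the mat's x within 0.06 rad, pointing to -x (towards the robot)
- capped_jar: bystander: the same glass jar closed with a steel screw cap, 72 mm across, 83 mm high, loose, on the mat on the other side of the dish; origin at the centre of its underside
- spool_a: bystander: upright thread spool, diameter 30 mm, 46 mm high, loose, on the mat beyond the dish; origin at the centre of its underside
- spool_b: bystander: upright thread spool, diameter 30 mm, 46 mm high, loose, on the near right corner of the mat; origin at the centre of its underside
- tape: bystander: round tape-measure case lying flat, diameter 56 mm, 18 mm high, loose, on the mat beyond the dish; origin at the centre of its underside
- cutter: bystander: rotary cutter lying on its side on the table to the right of the mat, about 170 mm long, 20 mm high, loose; origin under the middle of its length
Not all that is in view belongs to the job. Leave any orange look-alike of the dish alone. Leave any red look-alike of the jar alone.

How it is judged:
On the way, in this order (a step that is already met when the one before it is completed fails the run):
1. the loaded drawer is fully shut (within 5 mm) (value of joint chest_drawer0 below 0.005 m), for 0.2 s.
2. the dish is lifted clear of the mat in the fingers, its underside more than 50 mm above the table (height (world z) of dish above 0.05 m and contact force between the fingers and dish above 0.5 N), for 0.2 s.
3. the lifted dish has been turned a quarter turn, its lip towards the open jar (height (world z) of dish above 0.05 m and angle between the x axis of dish and the y axis of mat, either way round below 0.2 rad and x of jar_rim in the frame of dish above 0.03 m), for 0.2 s.
At the end, for the whole second after the job is handed in: Drawer shut (5 mm). Dish held in the fingers, touching neither jar, over 60 mm up, still, level within 0.09 rad, along the mat's long side within 0.2 rad, lip tip within 25 mm of the axis of the open jar and 5 to 75 mm above its rim. Bead at rest within 10 mm of the middle. Jar moved under 20 mm (value of joint chest_drawer0 below 0.005 m and contact force between the fingers and dish above 0.5 N and contact force between dish and jar below 0.05 N and contact force between dish and capped_jar below 0.05 N and height (world z) of dish above 0.06 m and angle between the x axis of dish and the y axis of mat, either way round below 0.2 rad and horizontal distance between dish_lip and jar_rim below 0.025 m and z of dish_lip in the frame of jar_rim between 0.005 and 0.075 m and angle between dish's own z axis and vertical below 0.09 rad and horizontal distance between bead_center and dish_middle below 0.01 m and linear speed of bead below 0.03 m/s and linear speed of dish below 0.02 m/s and distance of jar from where it was at the start of the episode below 0.02 m and angle between jar's own z axis and vertical below 0.1 rad); the arm keeps its last pose, push and grip.
It fails at once if the bead rolls more than 20 mm away from the middle of the dish (horizontal distance between bead_center and dish_middle above 0.02 m).
It fails at once if the dish tips more than 0.2 rad (11 degrees) from level (angle between dish's own z axis and vertical above 0.2 rad).
It fails at once if the open jar is pushed more than 20 mm or knocked over (distance of jar from where it was at the start of the episode above 0.02 m or angle between jar's own z axis and vertical above 0.3 rad).
It fails at once if a bystander (capped jar, spool, tape measure or rotary cutter) is moved more than 20 mm (distance of any of capped_jar, spool_a, spool_b, tape, cutter from where it was at the start of the episode above 0.02 m).
It also fails if it takes over 62 s, if anything falls off the work surface, if the arm or the gripper's body presses on something with over 40 N, if the wrist force passes 120 N, or if a joint passes its speed limit or range.

## Working session

There is one attempt and no reset: what is moved stays moved. The work goes in short steps, Python scripts to look and compute and a tool call to move; the robot and the scene stay as the last step left them, time stands still between calls to the robot, and variables do not carry over. Pictures are saved under pics/ and viewed, and the job is handed in when it is done.

Besides the shell and the picture viewer there is one more tool, called after "Emit:" as name(argument=value, ...), one argument or row to a line, values as JSON. jog_arm: Moves the arm, as the interface text tells. Its arguments: {"type":"object","properties":{"commands":{"type":"array"},"grip":{"type":"number"},"grip_force":{"type":"number"}},"required":["commands"]}

```bash
mkdir -p pics; ls; python3 - <<'E'
from bench import *
import cv2,json,numpy as np
s=read_state();print({k:np.round(v,3).tolist() for k,v in s.items()})
for n in("scene","top"):
    c=camera(n);cv2.imwrite(f"pics/{n}0.png",c["img"][:,:,::-1])
    print(n,c["fx"],c["fy"],c["cx"],c["cy"],np.round(c["cam_to_world"],4).tolist())
E
```

```text
pics
{'time': 0.0, 'joint_positions': [1.156, 0.333, -0.065, 1.461, 0.022, 1.35, -0.089], 'joint_vel': [-0.001, -0.001, 0.0, 0.0, 0.001, 0.0, -0.0], 'joint_torque': [0.001, -62.325, 0.025, -38.989, -0.061, 0.04, 0.0], 'ee_pos': [0.238, -0.577, 0.222], 'eef_rot': [-0.587, 0.394, -0.393, 0.588], 'ft_force': [0.448, -0.027, -0.319], 'torque': [0.017, 0.015, 0.001], 'width': 0.087}
scene 495.9881739829145 495.9881739829145 265.07212261444755 194.77742047878624 [[0.0646, 0.6546, -0.7532, 1.6549], [0.9979, -0.0422, 0.0489, -0.0342], [0.0002, -0.7548, -0.656, 1.1089], [0.0, 0.0, 0.0, 1.0]]
top 447.2147628724569 447.2147628724569 253.34853259459996 190.18507769952555 [[0.0657, -0.9767, 0.2045, 0.2161], [-0.9978, -0.064, 0.0148, 0.0081], [-0.0014, -0.2051, -0.9787, 1.3406], [0.0, 0.0, 0.0, 1.0]]
```

View pics/scene0.png

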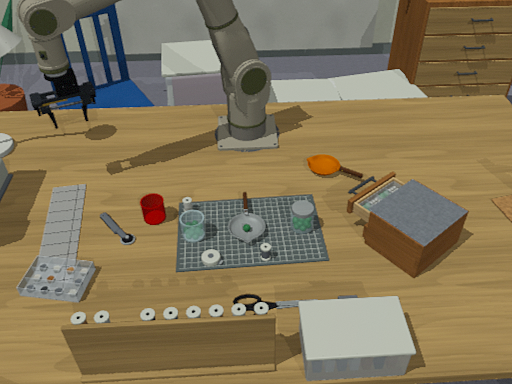

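View pics/top0.png

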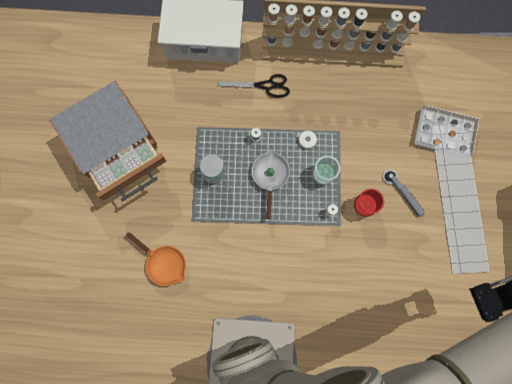

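```bash
cat > h.py <<'E'
from bench import *
import cv2,numpy as np
def ray(c,u,v):
    T=np.array(c["cam_to_world"]);d=T[:3,:3]@np.array([(u-c["cx"])/c["fx"],(v-c["cy"])/c["fy"],1]);return T[:3,3],d
def onz(c,u,v,z):
    o,d=ray(c,u,v);return np.round(o+d*(z-o[2])/d[2],4)
def proj(c,p):
    T=np.array(c["cam_to_world"]);q=T[:3,:3].T@(np.array(p)-T[:3,3]);return np.array([c["fx"]*q[0]/q[2]+c["cx"],c["fy"]*q[1]/q[2]+c["cy"]])
def tri(c1,p1,c2,p2):
    o1,d1=ray(c1,*p1);o2,d2=ray(c2,*p2)
    t=np.linalg.lstsq(np.c_[d1,-d2],o2-o1,rcond=None)[0]
    a=o1+d1*t[0];b=o2+d2*t[1];return np.round((a+b)/2,4),np.round(np.linalg.norm(a-b),4)
def crop(img,x0,y0,w,h,k,fn):
    cv2.imwrite(fn,cv2.resize(img[y0:y0+h,x0:x0+w,::-1],None,fx=k,fy=k,interpolation=cv2.INTER_CUBIC))
E
python3 - <<'E'
from h import *
a=cv2.imread("pics/top0.png")[:,:,::-1];b=cv2.imread("pics/scene0.png")[:,:,::-1]
crop(a,190,120,160,110,5,"pics/t1.png");crop(a,50,80,150,110+15,5,"pics/t2.png")
crop(b,170,180,160,95,5,"pics/s1.png");crop(b,300,140,170,130,4.5,"pics/s2.png")
E
```

```text
(no output)
```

View pics/t1.png

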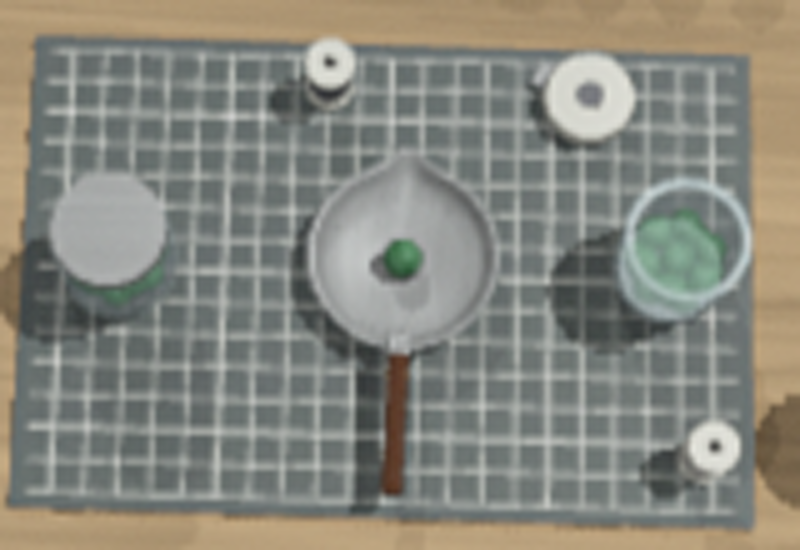

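View pics/t2.png

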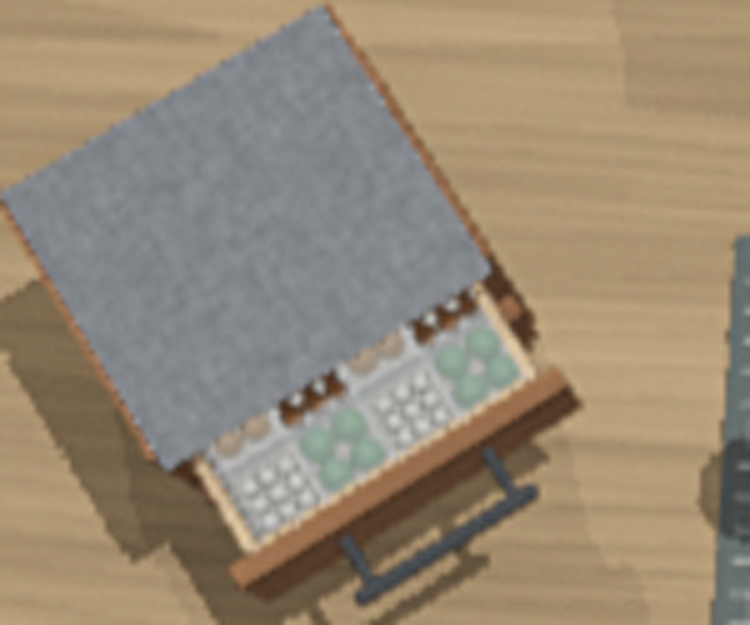

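View pics/s1.png

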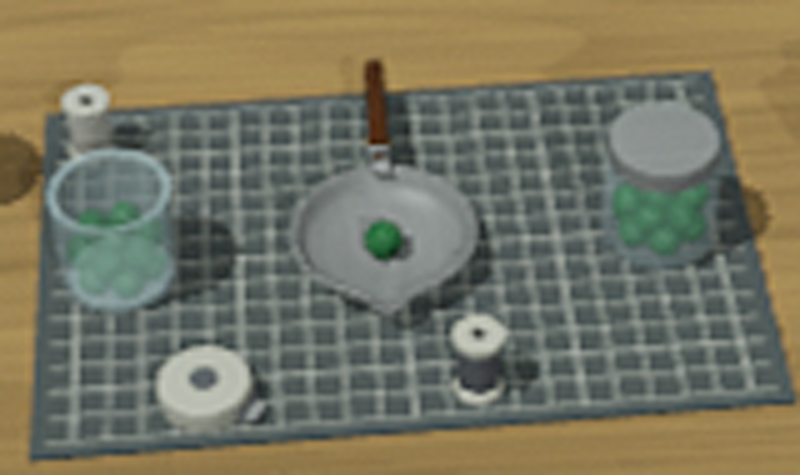

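View pics/s2.png

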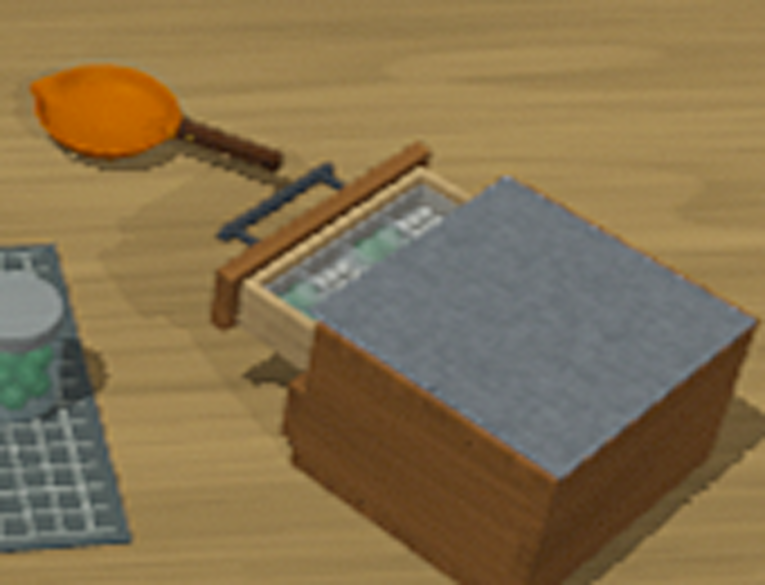

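```bash
python3 - <<'E'
from h import *
T=camera("top");S=camera("scene")
def t1(x,y):return (190+x/5,120+y/5)
def t2(x,y):return (50+x/5,80+y/5)
def s1(x,y):return (170+x/5,180+y/5)
def s2(x,y):return (300+x/4.5,140+y/4.5)
print("bar L",onz(T,*t2(362,592),.096),"R",onz(T,*t2(530,490),.096), "tri L",tri(T,t2(362,592),S,s2(330,172)),"R",tri(T,t2(530,490),S,s2(226,235)))
print("chesttop corners",[onz(T,*t2(*p),.132)[:2] for p in [(325,5),(490,272),(172,468),(0,198)]])
print("mat",[onz(T,*t1(*p),.003)[:2] for p in [(38,38),(748,57),(752,525),(8,503)]])
print("handle end",onz(T,*t1(392,492),.040),"near",onz(T,*t1(400,355),.041), "lip",onz(T,*t1(405,152),.025))
print("handle end tri",tri(T,t1(392,488),S,s1(374,64)))
print("bead",tri(T,t1(403,258),S,s1(383,239)), onz(T,*t1(403,258),.0186))
print("rimcenter",onz(T,*t1(402,252),.028))
print("jar rim",tri(T,t1(689,240),S,s1(111,192)),onz(T,*t1(689,240),.078),onz(S,*s1(111,192),.078))
print("cap",tri(T,t1(108,230),S,s1(665,143)))
for n,p,z in [("spa",(329,62),.049),("spb",(714,446),.049),("tape",(589,97),.021)]:print(n,onz(T,*t1(*p),z))
print("orange",onz(T,165,266,.025),onz(T,127,236,.04), "red",onz(T,368,200,.07), "drawer front ends",onz(T,*t2(235,575),.12),onz(T,*t2(562,372),.12))
from scipy.spatial.transform import Rotation as R
s=read_state();print(np.round(R.from_quat(s["eef_rot"]).as_matrix(),3))
E
```

```text
bar L [0.4282 0.3956 0.096 ] R [0.4936 0.3071 0.096 ] tri L (array([0.4289, 0.3973, 0.0926]), np.float64(0.0011)) R (array([0.4942, 0.3084, 0.0936]), np.float64(0.0013))
chesttop corners [array([0.7665, 0.4496]), array([0.6105, 0.3351]), array([0.485 , 0.4989]), array([0.6364, 0.6197])]
mat [array([0.6851, 0.2167]), array([ 0.7017, -0.2297]), array([ 0.4061, -0.2398]), array([0.39  , 0.2079])]
handle end [ 0.4065 -0.0218  0.04  ] near [ 0.4885 -0.0217  0.041 ] lip [ 0.6188 -0.0178  0.025 ]
handle end tri (array([ 0.4093, -0.0212,  0.0367]), np.float64(0.0012))
bead (array([ 0.554 , -0.0205,  0.017 ]), np.float64(0.0002)) [ 0.5536 -0.0206  0.0186]
rimcenter [ 0.5549 -0.0195  0.028 ]
jar rim (array([ 0.561 , -0.1844,  0.0744]), np.float64(0.0023)) [ 0.5601 -0.185   0.078 ] [ 0.565  -0.1827  0.078 ]
cap (array([0.5439, 0.154 , 0.0786]), np.float64(0.0012))
spa [0.6652 0.032  0.049 ]
spb [ 0.4445 -0.2079  0.049 ]
tape [ 0.6628 -0.1292  0.021 ]
orange [0.2499 0.2692 0.025 ] [0.328  0.3857 0.04  ] red [ 0.4744 -0.3051  0.07  ] drawer front ends [0.4291 0.46   0.12  ] [0.5578 0.2908 0.12  ]
[[ 0.382 -0.     0.924]
 [-0.924  0.001  0.382]
 [-0.001 -1.    -0.   ]]
```

Emit:
jog_arm(
  commands=[
    {"translation":[28,31,4],"twist":0.14},
    {"translation":[28,31,4],"twist":0.14},
    {"translation":[28,31,4],"twist":0.14},
    {"translation":[28,31,4],"twist":0.14},
    {"translation":[28,31,4],"twist":0.14},
    {"translation":[28,31,4],"twist":0.14},
    {"translation":[28,31,4],"twist":0.14},
    {"translation":[9,36,0],"twist":0.14},
    {"translation":[9,36,0],"twist":0.14},
    {"translation":[9,36,0],"twist":0.14},
    {"translation":[9,36,0],"twist":0.14},
    {"translation":[9,36,0],"twist":0.14},
    {"translation":[9,36,0],"twist":0.14},
    {"translation":[9,36,0],"twist":0.14},
    {"translation":[9,36,0],"twist":0.14},
    {"translation":[9,36,0],"twist":0.14},
    {"translation":[9,36,0],"twist":0.14},
  ],
  grip=1,
)

```text
time: 1.9
ee_pos: [0.5247, 0.0008, 0.2507]
eef_rot: [0.582, 0.401, -0.401, -0.582]
ft_force: [1.6, 0.3, -0.4]
width: 0.0008
```

Emit:
jog_arm(
  commands=[
    {"translation":[-11,32,0],"twist":0.1},
    {"translation":[-11,32,0],"twist":0.1},
    {"translation":[-11,32,0],"twist":0.1},
    {"translation":[-11,32,0],"twist":0.1},
    {"translation":[-11,32,0],"twist":0.1},
    {"translation":[-11,32,0],"twist":0.1},
    {"translation":[-11,32,0],"twist":0.1},
    {"translation":[-11,32,0],"twist":0.1},
    {"translation":[-11,32,0],"twist":0.1},
    {"translation":[-11,32,0],"twist":0.1},
    {"translation":[0,0,-20],"twist":0},
    {"translation":[0,0,-30],"twist":0},
    {"translation":[0,0,-40],"twist":0},
    {"translation":[0,0,-40],"twist":0},
    {"translation":[0,0,-25],"twist":0},
    {"translation":[0,0,-10],"twist":0},
    {"translation":[0,0,0],"twist":0},
  ],
)

```text
time: 3.6
ee_pos: [0.4142, 0.319, 0.0849]
eef_rot: [-0.32, -0.63, 0.631, 0.321]
ft_force: [-0.2, -0.0, 0.4]
width: 0.0006
```

```bash
python3 - <<'E'
from h import *
from scipy.spatial.transform import Rotation as R
T=camera("top");S=camera("scene")
crop(T["img"],80,140,120,90,6,"pics/t3.png");crop(S["img"],300,100,150,120,5,"pics/s3.png")
s=read_state();m=R.from_quat(s["eef_rot"]).as_matrix();print(s["ee_pos"],np.degrees(np.arctan2(m[1,0],m[0,0])),s["ft_force"],s["joint_positions"])
E
```

```text
[0.41520262 0.31996428 0.0868299 ] 126.1124653146769 [ 0.09306653  0.56970987 -0.36845272] [ 0.09570675  0.40269319 -0.98392283  1.8452369   0.37641596  1.09337753
  1.1727407 ]
```

View pics/t3.png

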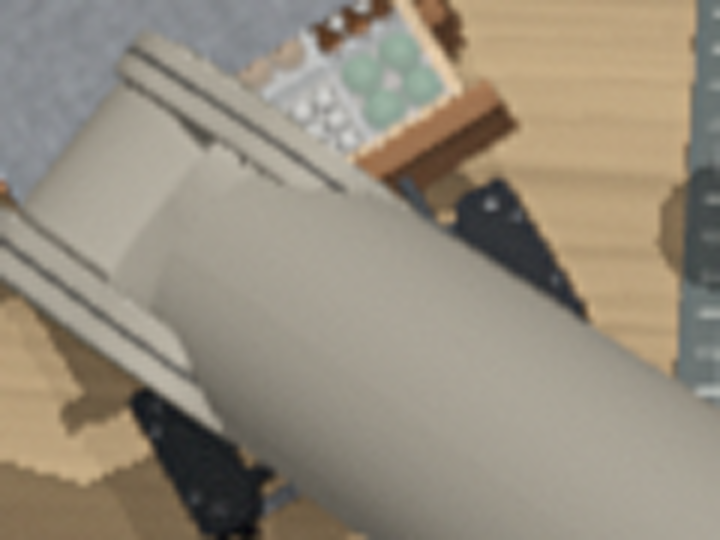

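View pics/s3.png

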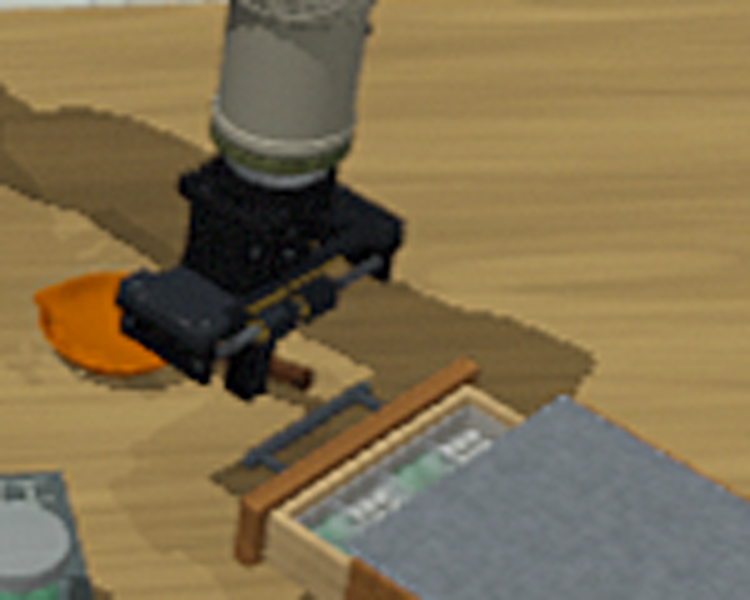

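Emit:
jog_arm(
  commands=[
    {"translation":[8,6,0],"twist":0},
    {"translation":[8,6,0],"twist":0},
    {"translation":[8,6,0],"twist":0},
    {"translation":[8,6,0],"twist":0},
    {"translation":[8,6,0],"twist":0},
    {"translation":[4,3,0],"twist":0},
    {"translation":[4,3,0],"twist":0},
    {"translation":[4,3,0],"twist":0},
    {"translation":[4,3,0],"twist":0},
    {"translation":[4,3,0],"twist":0},
    {"translation":[4,3,0],"twist":0},
    {"translation":[4,3,0],"twist":0},
    {"translation":[4,3,0],"twist":0},
  ],
)

```text
time: 5.0
ee_pos: [0.4869, 0.3736, 0.0855]
eef_rot: [-0.32, -0.63, 0.63, 0.32]
ft_force: [-0.9, 0.1, -0.1]
width: 0.0006
```

Emit:
jog_arm(
  commands=[
    {"translation":[4,3,0],"twist":0},
  ],
)

```text
time: 5.1
ee_pos: [0.491, 0.3766, 0.0855]
eef_rot: [-0.32, -0.63, 0.63, 0.32]
ft_force: [-1.8, 0.2, -0.9]
width: 0.0002
```

Emit:
jog_arm(
  commands=[
    {"translation":[4,3,0],"twist":0},
  ],
)

```text
time: 5.2
ee_pos: [0.495, 0.3796, 0.0856]
eef_rot: [0.32, 0.63, -0.63, -0.32]
ft_force: [-2.1, 0.7, -0.7]
width: 0.0002
```

```bash
python3 - <<'E'
from h import *
S=camera("scene")
crop(S["img"],300,100,150,120,5,"pics/s4.png")
E
```

```text
(no output)
```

View pics/s4.png

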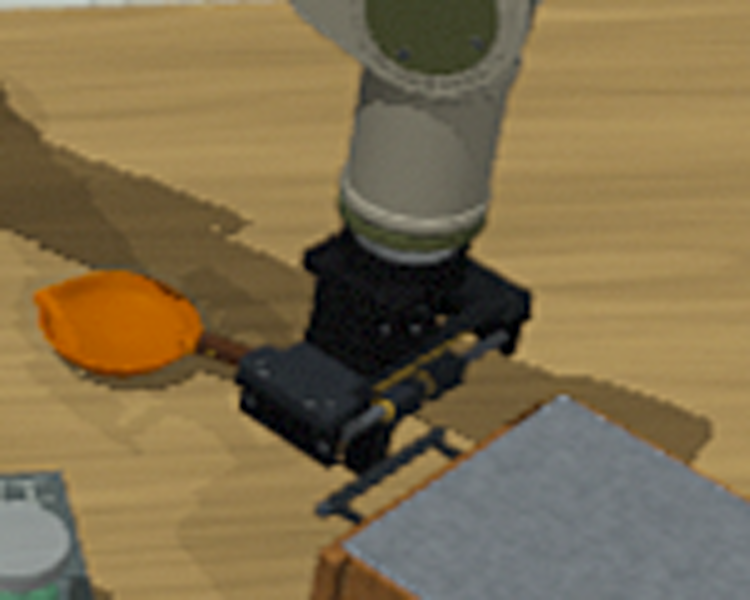

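Emit:
jog_arm(
  commands=[
    {"translation":[2,1.5,0],"twist":0},
  ],
)

```text
time: 5.35
ee_pos: [0.497, 0.3809, 0.0856]
eef_rot: [-0.32, -0.63, 0.63, 0.32]
ft_force: [-0.5, -0.7, 0.7]
width: 0.0001
```

Emit:
jog_arm(
  commands=[
    {"translation":[2,1.5,0],"twist":0},
  ],
)

```text
time: 5.45
ee_pos: [0.4989, 0.3823, 0.0856]
eef_rot: [-0.32, -0.63, 0.63, 0.32]
ft_force: [-1.0, -0.9, 0.9]
width: 0.0004
```

Emit:
jog_arm(
  commands=[
    {"translation":[2,1.5,0],"twist":0},
  ],
)

```text
time: 5.55
ee_pos: [0.5009, 0.3838, 0.0856]
eef_rot: [-0.32, -0.63, 0.63, 0.32]
ft_force: [-0.8, -1.1, -0.7]
width: 0.0007
```

Emit:
jog_arm(
  commands=[
    {"translation":[2,1.5,0],"twist":0},
  ],
)

```text
time: 5.65
ee_pos: [0.5029, 0.3854, 0.0856]
eef_rot: [-0.32, -0.63, 0.63, 0.32]
ft_force: [-1.2, 0.1, -0.3]
width: 0.0004
```

Emit:
jog_arm(
  commands=[
    {"translation":[2,1.5,0],"twist":0},
  ],
)

```text
time: 5.75
ee_pos: [0.5041, 0.3864, 0.0854]
eef_rot: [-0.32, -0.63, 0.631, 0.321]
ft_force: [-11.3, -9.5, 8.1]
width: 0.0006
```

Emit:
jog_arm(
  commands=[
    {"translation":[2,1.5,0],"twist":0},
  ],
)

```text
time: 5.85
ee_pos: [0.5043, 0.3865, 0.0852]
eef_rot: [-0.32, -0.628, 0.633, 0.321]
ft_force: [-19.6, -17.9, 17.8]
width: 0.0003
```

Emit:
jog_arm(
  commands=[
    {"translation":[1.5,1,0],"twist":0},
  ],
)

```text
time: 5.95
ee_pos: [0.5044, 0.3866, 0.0852]
eef_rot: [-0.319, -0.627, 0.634, 0.321]
ft_force: [-26.7, -21.9, 22.7]
width: 0.0008
```

```bash
python3 - <<'E'
from h import *
S=camera("scene")
crop(S["img"],340,150,120,90,6,"pics/s5.png")
E
```

```text
(no output)
```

View pics/s5.png

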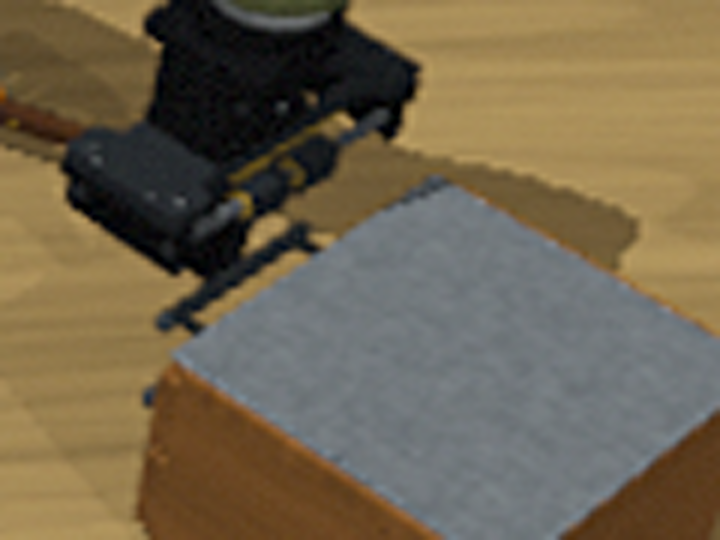

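Emit:
jog_arm(
  commands=[
    {"translation":[-4,-3,0],"twist":0},
    {"translation":[-8,-6,0],"twist":0},
    {"translation":[-16,-12,0],"twist":0},
    {"translation":[-20,-15,0],"twist":0},
    {"translation":[-20,-15,10],"twist":0},
    {"translation":[0,0,40],"twist":0},
    {"translation":[0,-10,40],"twist":0},
    {"translation":[0,-30,30],"twist":-0.06},
    {"translation":[0,-30,0],"twist":-0.06},
    {"translation":[0,-30,0],"twist":-0.06},
    {"translation":[0,-30,0],"twist":-0.06},
    {"translation":[0,-30,0],"twist":-0.06},
    {"translation":[0,-30,0],"twist":-0.06},
    {"translation":[0,-30,0],"twist":-0.06},
    {"translation":[0,-30,0],"twist":-0.06},
    {"translation":[0,-30,0],"twist":-0.06},
    {"translation":[0,-30,0],"twist":-0.07},
  ],
)

```text
time: 7.7
ee_pos: [0.44, 0.027, 0.2057]
eef_rot: [0.496, 0.504, -0.504, -0.495]
ft_force: [0.2, 0.2, -0.2]
width: 0.0007
```

```bash
cat > st.py <<'E'
from h import *
from scipy.spatial.transform import Rotation as R
def st():
    s=read_state();m=R.from_quat(s["eef_rot"]).as_matrix();print(s["time"],np.round(s["ee_pos"],4),"ang",round(float(np.arctan2(m[1,0],m[0,0])),3),"down",np.round(m[:,1],3),np.round(s["ft_force"],1),round(s["width"],4))
E
python3 - <<'E'
from st import *
st()
T=camera("top");S=camera("scene")
crop(T["img"],50,60,160,120,5,"pics/t6.png");crop(S["img"],340,130,140,120,5,"pics/s6.png")
E
```

```text
7.7 [0.44   0.027  0.2057] ang 1.588 down [ 0.001 -0.001 -1.   ] [ 0.2  0.2 -0.2] 0.0007
```

View pics/t6.png

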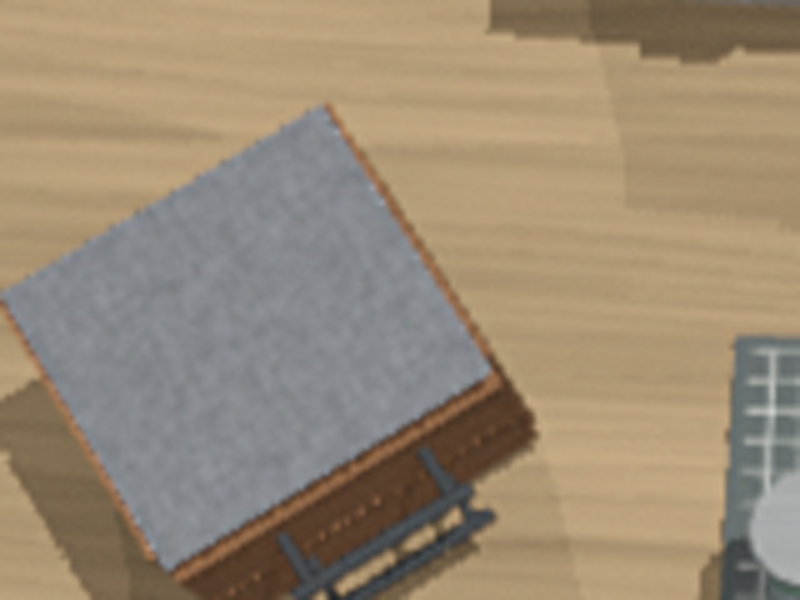

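View pics/s6.png

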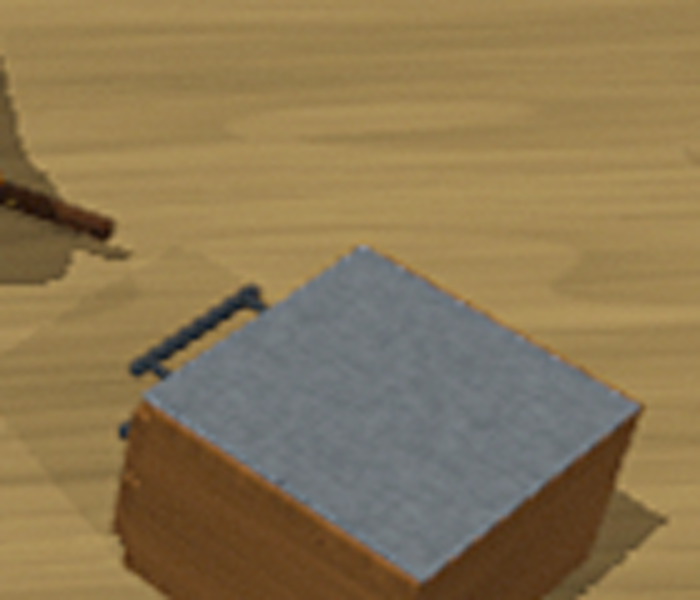

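Emit:
jog_arm(
  commands=[
    {"translation":[8,-24,0],"twist":0},
    {"translation":[8,-24,0],"twist":0},
    {"translation":[0,0,-20],"twist":0},
    {"translation":[0,0,-30],"twist":0},
    {"translation":[0,0,-30],"twist":0},
    {"translation":[0,0,-20],"twist":0},
    {"translation":[0,0,-10],"twist":0},
    {"translation":[0,0,-10],"twist":0},
    {"translation":[0,0,0],"twist":0},
  ],
  grip=0.45,
  grip_force=5,
)

```text
time: 8.7
ee_pos: [0.456, -0.0195, 0.0851]
eef_rot: [-0.495, -0.505, 0.505, 0.495]
ft_force: [-0.9, -0.2, 0.4]
width: 0.047
```

```bash
python3 - <<'E'
from st import *
st()
T=camera("top");S=camera("scene")
crop(T["img"],190,120,160,110,5,"pics/t7.png");crop(S["img"],200,150,100,80,8,"pics/s7.png")
E
```

```text
8.7 [ 0.456  -0.0195  0.0851] ang 1.591 down [-0.001  0.    -1.   ] [-0.9 -0.2  0.4] 0.047
```

View pics/t7.png

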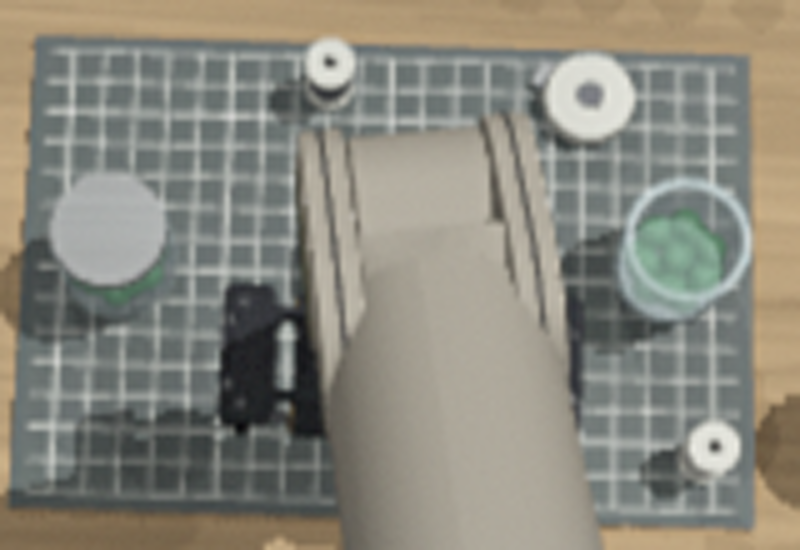

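View pics/s7.png

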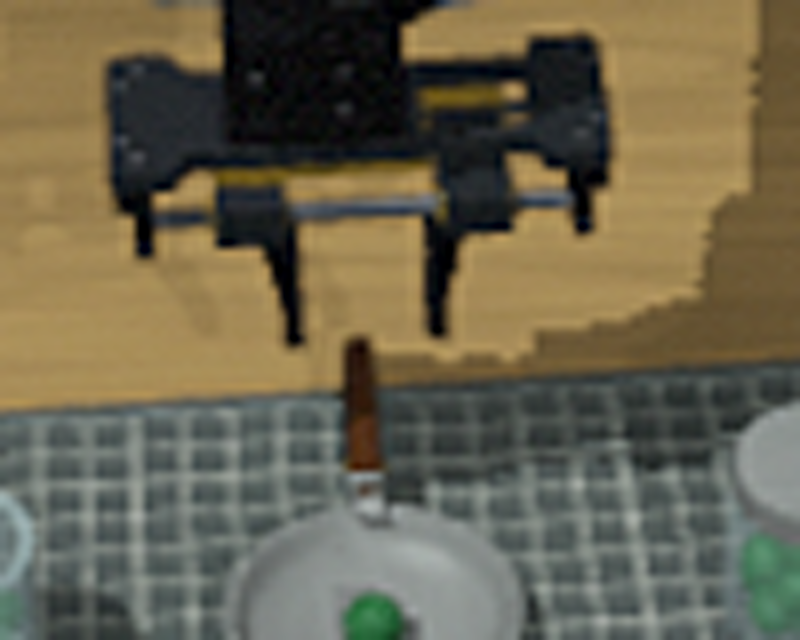

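Emit:
jog_arm(
  commands=[
    {"translation":[0,-2,-15],"twist":0},
    {"translation":[0,0,-20],"twist":0},
    {"translation":[0,0,-15],"twist":0},
    {"translation":[0,0,-10],"twist":0},
    {"translation":[0,0,-6],"twist":0},
    {"translation":[0,0,-3],"twist":0},
    {"translation":[0,0,-2],"twist":0},
    {"translation":[0,0,0],"twist":0},
  ],
)

```text
time: 9.6
ee_pos: [0.4564, -0.0217, 0.0148]
eef_rot: [0.495, 0.505, -0.505, -0.495]
ft_force: [-0.1, -0.1, -0.9]
width: 0.0481
```

Emit:
jog_arm(
  commands=[
    {"translation":[0,0,0],"twist":0},
    {"translation":[0,0,0],"twist":0},
    {"translation":[0,0,0],"twist":0},
  ],
  grip=0.72,
)

```text
time: 9.9
ee_pos: [0.4563, -0.0217, 0.0148]
eef_rot: [0.495, 0.505, -0.505, -0.495]
ft_force: [0.2, -0.6, -0.2]
width: 0.0317
```

```bash
python3 - <<'E'
from st import *
st()
S=camera("scene")
crop(S["img"],200,160,100,80,8,"pics/s8.png")
E
```

```text
9.9 [ 0.4563 -0.0217  0.0148] ang 1.591 down [ 0. -0. -1.] [ 0.2 -0.6 -0.2] 0.0317
```

View pics/s8.png

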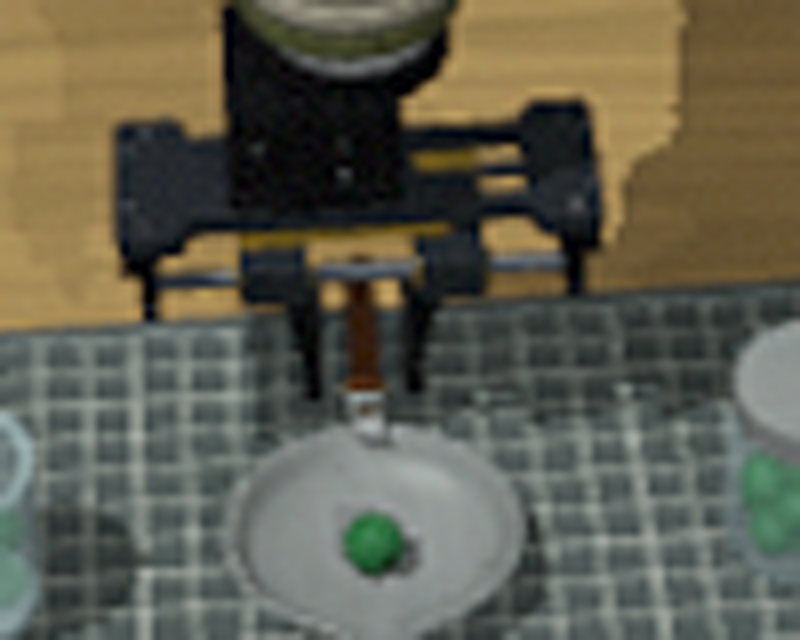

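Emit:
jog_arm(
  commands=[
    {"translation":[0,0,0],"twist":0},
    {"translation":[0,0,0],"twist":0},
    {"translation":[0,0,0],"twist":0},
  ],
  grip=0.8,
)

```text
time: 10.25
ee_pos: [0.4562, -0.0217, 0.0146]
eef_rot: [0.495, 0.505, -0.505, -0.495]
ft_force: [0.1, 0.1, 0.1]
width: 0.0183
```

Emit:
jog_arm(
  commands=[
    {"translation":[0,0,0],"twist":0},
    {"translation":[0,0,0],"twist":0},
  ],
  grip=0.83,
)

```text
time: 10.45
ee_pos: [0.4561, -0.0216, 0.0146]
eef_rot: [0.495, 0.505, -0.505, -0.495]
ft_force: [-0.2, -0.4, -0.4]
width: 0.0152
```

Emit:
jog_arm(
  commands=[
    {"translation":[0,0,0],"twist":0},
    {"translation":[0,0,0],"twist":0},
  ],
  grip=0.86,
)

```text
time: 10.65
ee_pos: [0.4562, -0.0217, 0.0146]
eef_rot: [-0.495, -0.505, 0.505, 0.495]
ft_force: [0.2, -0.3, -0.1]
width: 0.0131
```

Emit:
jog_arm(
  commands=[
    {"translation":[0,0,0],"twist":0},
    {"translation":[0,0,0],"twist":0},
    {"translation":[0,0,0],"twist":0},
  ],
  grip=1,
)

```text
time: 10.95
ee_pos: [0.4562, -0.0218, 0.0146]
eef_rot: [-0.495, -0.505, 0.505, 0.495]
ft_force: [0.3, -0.1, -0.8]
width: 0.0126
```

Emit:
jog_arm(
  commands=[
    {"translation":[0,0,0],"twist":0},
    {"translation":[0,0,0],"twist":0},
    {"translation":[0,0,0],"twist":0},
  ],
  grip_force=25,
)

```text
time: 11.25
ee_pos: [0.4562, -0.0216, 0.0146]
eef_rot: [0.495, 0.505, -0.505, -0.495]
ft_force: [-0.6, -0.2, -1.3]
width: 0.0127
```

Emit:
jog_arm(
  commands=[
    {"translation":[0,0,0],"twist":0},
    {"translation":[0,0,0],"twist":0},
    {"translation":[0,0,0],"twist":0},
  ],
  grip_force=50,
)

```text
time: 11.55
ee_pos: [0.4562, -0.0217, 0.0146]
eef_rot: [0.495, 0.505, -0.505, -0.495]
ft_force: [-0.4, -0.4, 0.0]
width: 0.0124
```

```bash
python3 - <<'E'
from st import *
st()
S=camera("scene")
crop(S["img"],200,160,100,80,8,"pics/s9.png")
E
```

```text
11.55 [ 0.4562 -0.0217  0.0146] ang 1.591 down [-0.  0. -1.] [-0.4 -0.4  0. ] 0.0124
```

View pics/s9.png

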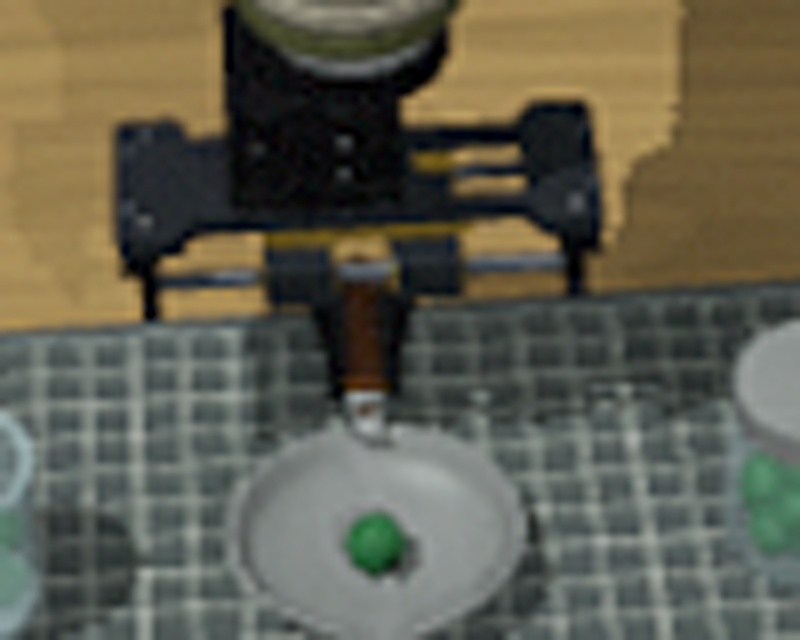

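Grasped with 50 N, and the bead is still centred at (375,543) in the crop. I'll start with a gentle 10 mm lift and check that the dish stays level.

Emit:
jog_arm(
  commands=[
    {"translation":[0,0,1],"twist":0},
    {"translation":[0,0,2],"twist":0},
    {"translation":[0,0,3],"twist":0},
    {"translation":[0,0,2],"twist":0},
    {"translation":[0,0,2],"twist":0},
    {"translation":[0,0,1],"twist":0},
    {"translation":[0,0,0],"twist":0},
  ],
)

```text
time: 12.3
ee_pos: [0.4563, -0.0217, 0.0257]
eef_rot: [0.495, 0.505, -0.505, -0.495]
ft_force: [-0.2, 0.6, -1.3]
width: 0.0121
```

```bash
python3 - <<'E'
from st import *
st()
S=camera("scene")
crop(S["img"],200,160,100,80,8,"pics/s10.png")
E
```

```text
12.3 [ 0.4563 -0.0217  0.0257] ang 1.591 down [ 0. -0. -1.] [-0.2  0.6 -1.3] 0.0121
```

View pics/s10.png

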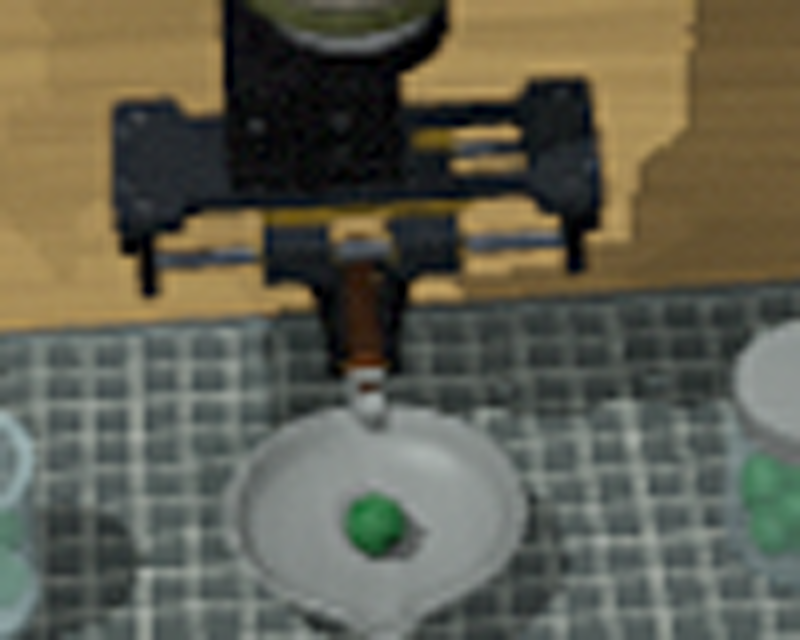

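Emit:
jog_arm(
  commands=[
    {"translation":[0,0,2],"twist":0},
    {"translation":[0,0,4],"twist":0},
    {"translation":[0,0,6],"twist":0},
    {"translation":[0,0,8],"twist":0},
    {"translation":[0,0,8],"twist":0},
    {"translation":[0,0,8],"twist":0},
    {"translation":[0,0,8],"twist":0},
    {"translation":[0,0,8],"twist":0},
    {"translation":[0,0,8],"twist":0},
    {"translation":[0,0,8],"twist":0},
    {"translation":[0,0,8],"twist":0},
    {"translation":[0,0,8],"twist":0},
    {"translation":[0,0,8],"twist":0},
    {"translation":[0,0,8],"twist":0},
    {"translation":[0,0,6],"twist":0},
    {"translation":[0,0,4],"twist":0},
    {"translation":[0,0,2],"twist":0},
    {"translation":[0,0,0],"twist":0},
  ],
)

```text
time: 14.15
ee_pos: [0.4562, -0.0217, 0.1377]
eef_rot: [0.495, 0.505, -0.505, -0.495]
ft_force: [1.0, 0.4, -2.1]
width: 0.0123
```

```bash
python3 - <<'E'
from st import *
st()
S=camera("scene")
crop(S["img"],170,120,160,120,5,"pics/s11.png")
# plan: rotate about dish centre from th0 to th1, then move
th0=.02; th1=-np.pi/2+.033; N=40
C0=np.array([.4563,-.0217])+.098*np.array([np.cos(th0),np.sin(th0)])
jar=np.array([.561,-.1845]);C1=jar-.067*np.array([np.cos(th1),np.sin(th1)])
print(C0,C1,"final tcp",C1-.098*np.array([np.cos(th1),np.sin(th1)]),"twist",th1-th0)
for k in range(11):
    th=th0+(th1-th0)*k/10; f=k/10
    C=C0+(C1-C0)*f;print(k,np.round(1000*(C-.098*np.array([np.cos(th),np.sin(th)])),1))
E
```

```text
14.15 [ 0.4562 -0.0217  0.1377] ang 1.591 down [ 0.  0. -1.] [ 1.   0.4 -2.1] 0.0123
[ 0.5542804  -0.01974013] [ 0.5587894  -0.11753648] final tcp [ 0.55555599 -0.01958983] twist -1.5577963267948967
0 [456.3 -21.7]
1 [457.6 -16.3]
2 [461.3 -11.1]
3 [467.3  -6.7]
4 [475.4  -3.3]
5 [485.4  -1.2]
6 [497.2  -0.8]
7 [510.4  -2.2]
8 [524.8  -5.7]
9 [539.9 -11.5]
10 [555.6 -19.6]
```

View pics/s11.png

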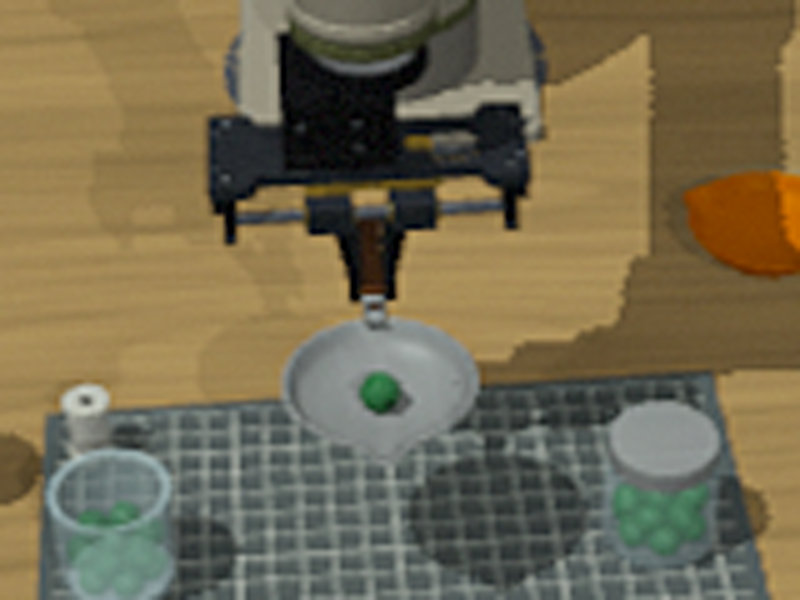

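Emit:
jog_arm(
  commands=[
    {"translation":[0.1,0.5,0],"twist":-0.015},
    {"translation":[0.2,1,0],"twist":-0.031},
    {"translation":[0.3,1.1,0],"twist":-0.031},
    {"translation":[0.3,1.1,0],"twist":-0.031},
    {"translation":[0.4,1.1,0],"twist":-0.031},
    {"translation":[0.6,1,0],"twist":-0.031},
    {"translation":[0.7,1,0],"twist":-0.031},
    {"translation":[0.7,1,0],"twist":-0.031},
    {"translation":[0.8,1,0],"twist":-0.031},
    {"translation":[0.9,1,0],"twist":-0.031},
    {"translation":[1,0.9,0],"twist":-0.031},
    {"translation":[1.1,0.9,0],"twist":-0.031},
    {"translation":[1.2,0.9,0],"twist":-0.031},
    {"translation":[1.3,0.9,0],"twist":-0.031},
    {"translation":[1.4,0.8,0],"twist":-0.031},
    {"translation":[1.5,0.8,0],"twist":-0.031},
    {"translation":[1.6,0.7,0],"twist":-0.031},
    {"translation":[1.6,0.7,0],"twist":-0.031},
    {"translation":[1.7,0.6,0],"twist":-0.031},
    {"translation":[1.8,0.6,0],"twist":-0.031},
  ],
)

```text
time: 16.2
ee_pos: [0.4753, -0.004, 0.1373]
eef_rot: [-0.623, -0.334, 0.334, 0.623]
ft_force: [-0.8, -0.1, -1.5]
width: 0.0126
```

```bash
python3 - <<'E'
from st import *
st()
S=camera("scene")
crop(S["img"],170,120,160,120,5,"pics/s12.png")
E
```

```text
16.2 [ 0.4753 -0.004   0.1373] ang 0.985 down [-0.001  0.    -1.   ] [-0.8 -0.1 -1.5] 0.0126
```

View pics/s12.png

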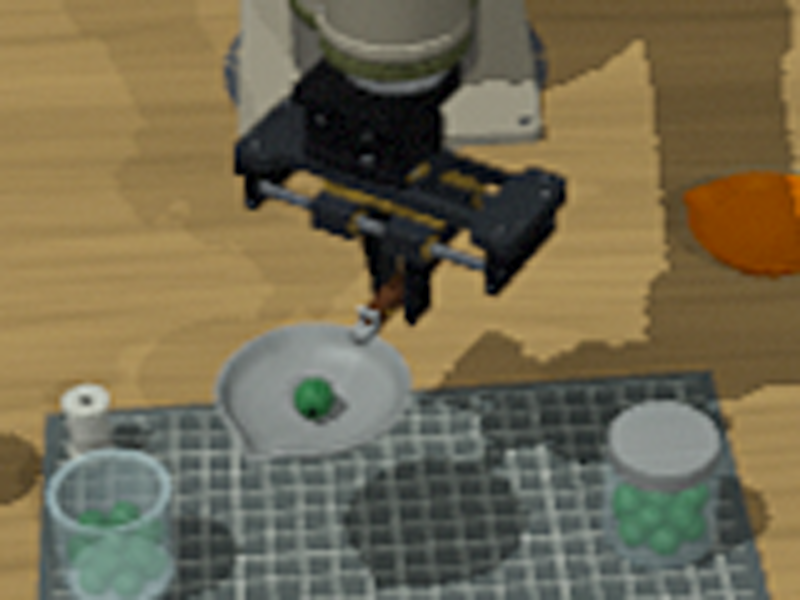

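Going as planned, with the dish level and the bead central. I'll continue with segments 5–8.

Emit:
jog_arm(
  commands=[
    {"translation":[1.9,0.5,0],"twist":-0.031},
    {"translation":[1.9,0.5,0],"twist":-0.031},
    {"translation":[2,0.4,0],"twist":-0.031},
    {"translation":[2.1,0.4,0],"twist":-0.031},
    {"translation":[2.2,0.2,0],"twist":-0.031},
    {"translation":[2.3,0.2,0],"twist":-0.031},
    {"translation":[2.3,0.1,0],"twist":-0.031},
    {"translation":[2.4,0.1,0],"twist":-0.031},
    {"translation":[2.4,0,0],"twist":-0.031},
    {"translation":[2.5,-0.1,0],"twist":-0.031},
    {"translation":[2.6,-0.1,0],"twist":-0.031},
    {"translation":[2.6,-0.2,0],"twist":-0.031},
    {"translation":[2.6,-0.3,0],"twist":-0.031},
    {"translation":[2.7,-0.4,0],"twist":-0.031},
    {"translation":[2.7,-0.5,0],"twist":-0.031},
    {"translation":[2.8,-0.6,0],"twist":-0.031},
    {"translation":[2.9,-0.7,0],"twist":-0.031},
    {"translation":[2.9,-0.7,0],"twist":-0.031},
    {"translation":[2.9,-0.8,0],"twist":-0.031},
    {"translation":[2.9,-0.8,0],"twist":-0.031},
  ],
)

```text
time: 18.25
ee_pos: [0.525, -0.0068, 0.1373]
eef_rot: [-0.695, -0.128, 0.129, 0.695]
ft_force: [-0.2, -1.1, -0.7]
width: 0.0124
```

Emit:
jog_arm(
  commands=[
    {"translation":[3,-1,0],"twist":-0.031},
    {"translation":[3,-1.1,0],"twist":-0.031},
    {"translation":[3,-1.2,0],"twist":-0.031},
    {"translation":[3,-1.2,0],"twist":-0.031},
    {"translation":[3,-1.4,0],"twist":-0.031},
    {"translation":[3.1,-1.5,0],"twist":-0.031},
    {"translation":[3.1,-1.6,0],"twist":-0.031},
    {"translation":[3.1,-1.6,0],"twist":-0.031},
    {"translation":[2.5,-1.4,0],"twist":-0.025},
    {"translation":[1,-0.6,0],"twist":-0.01},
    {"translation":[0,0,0],"twist":0},
    {"translation":[0,0,0],"twist":0},
  ],
)

```text
time: 19.45
ee_pos: [0.5527, -0.0193, 0.1376]
eef_rot: [-0.706, -0.03, 0.03, 0.707]
ft_force: [0.5, 0.1, -1.2]
width: 0.0126
```

```bash
python3 - <<'E'
from st import *
st()
S=camera("scene");T=camera("top")
crop(S["img"],170,120,160,120,5,"pics/s13.png")
crop(T["img"],190,120,190,120,4,"pics/t13.png")
E
```

```text
19.45 [ 0.5527 -0.0193  0.1376] ang 0.084 down [ 0.  0. -1.] [ 0.5  0.1 -1.2] 0.0126
```

View pics/s13.png

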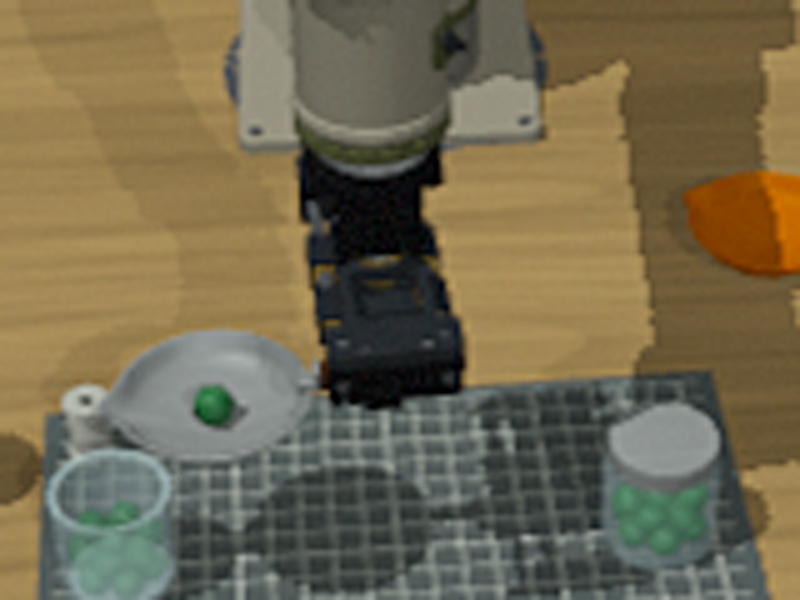

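View pics/t13.png

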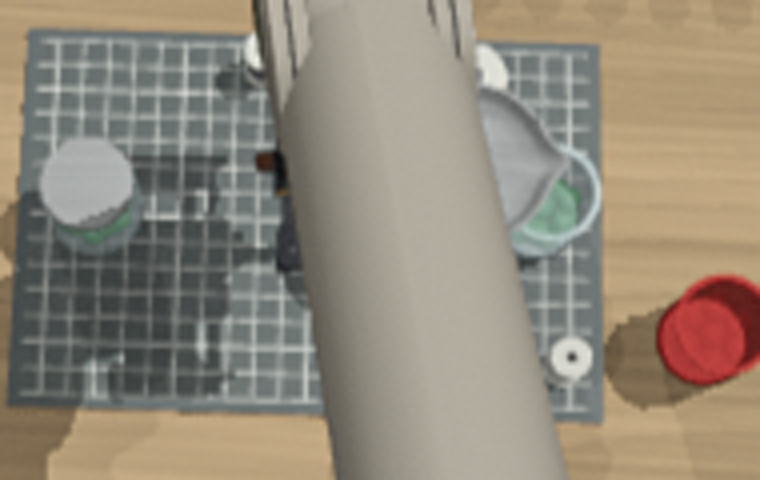

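```bash
python3 - <<'E'
from st import *
S=camera("scene");T=camera("top")
print(tri(T,(190+564/4,120+162/4),S,(170+104/5,120+408/5)))
th=.084-np.pi/2;print(np.array([.5527,-.0193])+.165*np.array([np.cos(th),np.sin(th)]))
th=.034-np.pi/2;print(np.array([.556,-.0193])+.165*np.array([np.cos(th),np.sin(th)]))
print("bead",onz(S,170+212/5,120+405/5,.1376+.019-.030+.0156))
E
```

```text
(array([ 0.5639, -0.1817,  0.1448]), np.float64(0.0025))
[ 0.56654371 -0.18371822]
[ 0.56160892 -0.18420464]
bead [ 0.5626 -0.1178  0.1422]
```

Vision and kinematics agree to about 3 mm. Next I'll trim the angle and lower about 36 mm.

Emit:
jog_arm(
  commands=[
    {"translation":[0.5,0,0],"twist":-0.01},
    {"translation":[1,0,-1],"twist":-0.02},
    {"translation":[1,0,-2],"twist":-0.015},
    {"translation":[0.5,0,-3],"twist":-0.005},
    {"translation":[0,0,-4],"twist":0},
    {"translation":[0,0,-4],"twist":0},
    {"translation":[0,0,-4],"twist":0},
    {"translation":[0,0,-4],"twist":0},
    {"translation":[0,0,-4],"twist":0},
    {"translation":[0,0,-4],"twist":0},
    {"translation":[0,0,-3],"twist":0},
    {"translation":[0,0,-2],"twist":0},
    {"translation":[0,0,-1],"twist":0},
    {"translation":[0,0,0],"twist":0},
    {"translation":[0,0,0],"twist":0},
    {"translation":[0,0,0],"twist":0},
    {"translation":[0,0,0],"twist":0},
    {"translation":[0,0,0],"twist":0},
  ],
)

```text
time: 21.45
ee_pos: [0.5558, -0.0194, 0.1017]
eef_rot: [-0.707, -0.012, 0.012, 0.707]
ft_force: [0.4, -0.7, -1.6]
width: 0.0121
```

```bash
python3 - <<'E'
from st import *
st()
S=camera("scene");T=camera("top")
crop(S["img"],170,150,100,80,8,"pics/s14.png")
crop(T["img"],280,120,80,70,8,"pics/t14.png")
b=onz(S,0,0,0)
hsv=cv2.cvtColor(S["img"],cv2.COLOR_RGB2HSV)
cv2.imwrite("pics/full14.png",S["img"][:,:,::-1])
E
```

```text
21.45 [ 0.5558 -0.0194  0.1017] ang 0.034 down [ 0.  0. -1.] [ 0.4 -0.7 -1.6] 0.0121
```

View pics/s14.png

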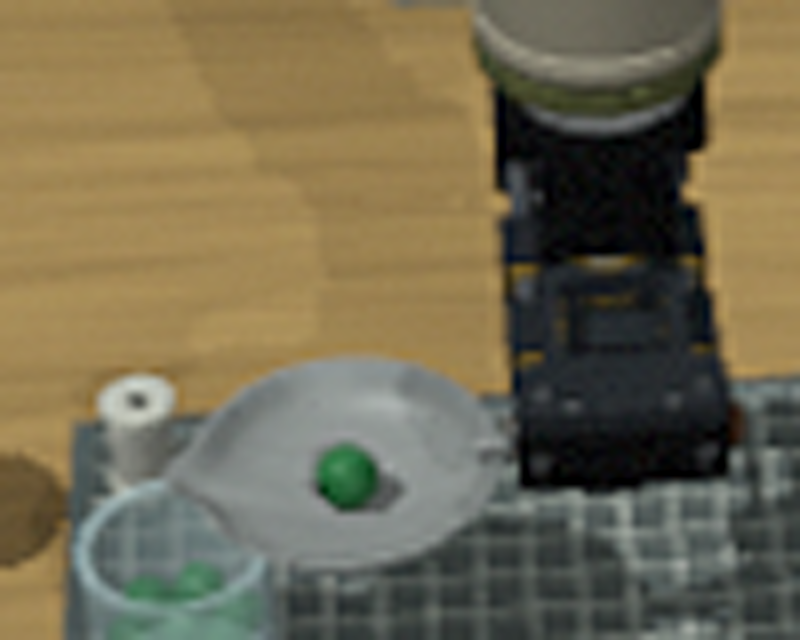

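View pics/t14.png

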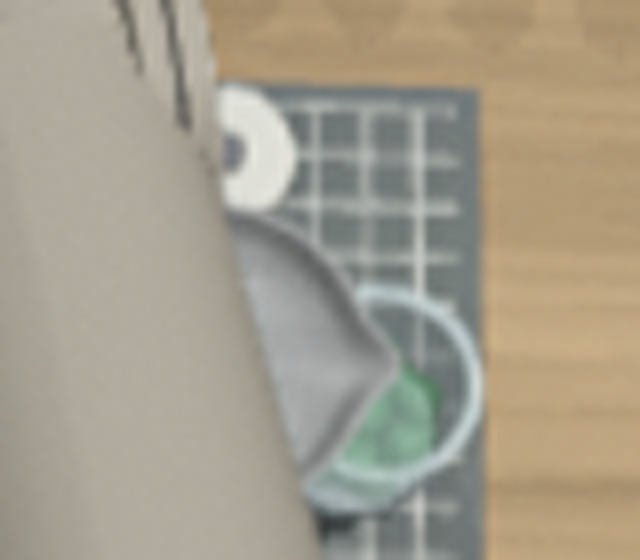

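View pics/full14.png

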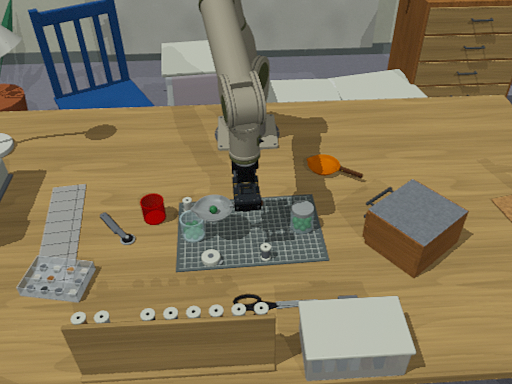

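```bash
python3 - <<'E'
from st import *
S=camera("scene");T=camera("top");st()
print("lip",tri(T,(280+395/8,120+360/8),S,(170+172/8,150+475/8)))
th=.034-np.pi/2;d=np.array([np.cos(th),np.sin(th)]);p=np.array([.5558,-.0194])
print("kin lip",p+.165*d,"mid",p+.098*d,"dish z",.1017+.019-.030)
print("bead",onz(S,170+347/8,150+477/8,.1017+.019-.03+.0156))
print("kin mid px",proj(S,[*(p+.098*d),.1063]))
E
```

```text
21.65 [ 0.5558 -0.0194  0.1016] ang 0.034 down [ 0.  0. -1.] [-0.1 -0.6 -1.2] 0.0124
lip (array([ 0.5602, -0.183 ,  0.1106]), np.float64(0.0023))
kin lip [ 0.56140892 -0.18430464] mid [ 0.55913136 -0.11734336] dish z 0.0907
bead [ 0.561  -0.1175  0.1063]
kin mid px [213.42058602 209.20365414]
```

```bash
python3 -c "
from bench import *
print(close_job())"
```

```text
the job is handed in; nothing more can be done
None
```

I shut the top drawer against its hard stop, then gripped the steel dish by its handle at 50 N and lifted it. I swung it about a quarter turn and handed the job in at about 21.7 s, with the dish held still above the open jar.

In the last checks:
- **Drawer:** the push force rose sharply at the stop, and both cameras showed the drawer flush with the chest.
- **Lip:** about 2 mm from the jar's axis and about 33 mm above its rim.
- **Dish:** the camera put the lip 2 mm lower than the arm's own readings did. That is within the calibration error, so the dish is level. The handle lies within about 0.01 rad of the mat's long side, and the dish's underside is about 0.09 m up.
- **Bead:** about 2 mm from the middle, which is also within the calibration error. It was in the same place in every picture after the grasp.
- **Everything else:** I saw nothing displaced in the last pictures, but I did not measure the bystanders again. No check failed.

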